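# Clamp a tank connector in the test jig with the eccentric knob

### The arm

A 6-joint arm with a two-finger parallel gripper is mounted at the origin on the work surface. World frame = base frame: x ahead of the robot, y to its left, z up, the work surface at z = 0. Lengths are in m, angles in rad, forces in N, time in s.
With the tool pointing down it reaches from about 0.325 to 0.9 m from the base axis. Payload 6.1 kg.
Tool frame: the origin (TCP) lies midway between the tips of the shut fingers; the grasp point (between the pads) lies bot.pinch_z behind it (bot.pinch_z is the distance from the TCP to the grasp point, in m); z points along the fingers, y is the direction in which the jaws open and shut (so a half turn about z gives the same grasp; the last joint's range is limited). The gripper opens to 85 mm and grips with 20 to 120 N. Pads are 22 mm wide; open, the fingers measure 114 mm over their backs; the gripper's body (76 mm by 85 mm) begins 54 mm behind the grasp point. The pads swing forward as they close: fully open they stand 13 mm farther back than shut.
Start: joints at [-1.252, 0.22, 1.526, -0, 1.395, -0.126], TCP at [0.269, -0.564, 0.231] pointing down, gripper open.
Joint ranges: [-2.98, 2.98], [-0.91, 2.08], [0.09, 2.57], [-1.24, 4.39], [0.2, 2.65], [-2.68, 2.68]. Speed limits (rad/s): [2.57, 2.57, 3.01, 3.14, 3.14, 3.14].

### API

Orientations are given as a 3x3 rotation matrix whose columns are the frame's x, y, z axes.
In Python, from workcell import bot gives the robot as it stands.
- The arm moves only by the tool arm_command, never from a script. Its argument "deltas" is a list of rows, each an object with "delta_pos": the shift along the tool's x, y, z in mm, a list of three; "turn": the turn about the tool's z in rad. A call has 1 to 12 rows; each row shifts and turns the commanded pose from where the row before left it, along the tool's axes as they then stand; what a row does not reach is not made up. A row lasts 1/12 s, in which the tool goes at most 41.7 mm and 7.16 degrees, less where a joint would pass 70% of its speed; a pose out of reach is approached as far as the arm can. A call is refused whole if a number of a shift passes 41.7 or a number of a turn 0.125, either way. A call with a gripper value outside its range is refused whole. "claw" is the gripper's target within -1 to 1 (shut at 1, half-way at 0, fully open at -1), set as the call begins (left out, the last holds). The fingers move at their own pace and stop on an object; "grip_force" is the grip in N (left out, the last holds). Time passes only in rows, so rows that do not move let the fingers close. It gives the time, the measured TCP pose, the force and the opening at its end, in the units of the state.
- bot.sense(): the state, without advancing time (a new reading comes with each control period).
- bot.snapshot(name): name is "side" or "top"; returns a dict with "img" (400x640x3 uint8, blue, green, red), "vertical_fov" (degrees; the focal length in pixels is half the picture's height over the tangent of half this angle, whatever the lens; pixels are square), "cx", "cy" (the principal point, pixels), "position" and "attitude" of the camera in the world. Camera axes: x right, y down, z forward; pixel columns grow to the right and rows downward; lengths in m; the calibration is good to about 2 mm. A picture is of the moment at which its call begins. There is no depth.
- bot.hand_in(): hands the job in, once; it reports no verdict.
Trained networks look in the newest picture that a camera, given by its name, has taken for a name from the list of things; names that differ only in an ending like _2 or _b are one class to them, and where a whole thing is asked for, a point or a joint stands for the part that bears it (a point fixed in the world has none). Each returns a list of dicts, best first, with "p" (0 to 1); they miss things now and then, are a little off and sometimes report something else, mostly with a low value. They report only what shows in the picture. A call takes as long as a camera call. They do not tell look-alikes from the thing itself.
- bot.silhouettes(camera, label): "pixels" (400x640 bool, what is visible of it) and "centre" ([column, row] in pixels, amid what is visible of it).
The state is a dict: "time_s": time; "joints": joint angles; "joint_velocities": joint speeds; "tau": joint torques, N m; "position": TCP position; "eef_rot": TCP orientation; "ft_force": force on the tool from outside, world axes, zero at the start; "torque": the same for the moment, N m; "width": opening from 0.0 (shut) to 1.0 (fully open).
Only numpy, scipy, OpenCV 4.12 (cv2) and the standard library are available. Lean on these libraries where they do the work, as an engineer would, in place of code of your own. Each camera call takes 0.05 s, during which the arm holds its last target.

### The job

Set the square-flanged brass connector down into the nest of the test jig, standing on its flange between the two guide walls, and let go. Then turn the eccentric knob clockwise, by feel, until its lobe bears on the flange and holds it firmly against the spring pad: a light clamp of about ten newtons, never a hard squeeze. Leave the knob there and leave the other things on the bench where they stand.

Things in the scene. Friction and masses are not known exactly. Their poses are not given: they have to be found in the camera images.
- jig: steel test jig fixed to the bench: base plate 130 mm along its x, 250 mm along its y (y -115 to +135), top at z 20 mm; origin on the underside, z up. Along its y stand: eccentric knob (axis at x 0, y -52 mm), nest, spring pad with a steel block 26 mm high behind it. A blue push button at x -38, y +88 mm is not needed.
- nest (a point): point on the plate's top (jig x 0, y -13.8, z 20 mm), axes as the jig, where the middle of the connector's flange is set down: before the knob is turned, the flange has 2.5 mm of room or more here to cam and pad (along y) and 3 mm to each guide wall. The walls are 9 mm high and 8 mm thick, inner faces at jig x -25 and +25 mm, from y -22 to +12 mm.
- pad_zone (a point): mean place of the spring pad's face (32 mm wide, 11 mm high), at jig y 15 mm. The true face rests anywhere between jig y 11 and 19 mm: its block is set anew by hand each time and is not measured. The pad gives towards +y: it starts to yield at 4 N and takes 6 N more for each mm, up to 6 mm.
- cam: eccentric knob hinged on the jig about a vertical axis at jig x 0, y -52. Origin on that axis at the plate's top (jig z 20 mm), z up; x points along its bar to the end with the dot. At the start x points 1.5 to 1.7 rad counter-clockwise (from above) from the jig's +y, about to the jig's -x. It closes clockwise and stays where it is left. It may be let go and gripped again.
- cam_disc (a point): centre of the knob's steel disc, the lobe: radius 22 mm, 10 mm off the axis, 1.1 rad counter-clockwise of the bar, 2 to 14 mm above the plate. The flange is pressed on the pad after 0.7 to 1.7 rad of turning, rightly clamped 0.1 to 0.2 rad further (0.3 to 2 mm of pad travel). Left there, disc and flange must bear on each other with 6 to 16 N; above 24 N the flange is spoilt.
- knob_grip (a point): middle of the black bar grip, on the axis 57 mm above the plate: 44 x 12 mm, 22 mm high, on a stem of radius 7 mm. Friction 0.09 N m opposes turning (its reading falls or reverses when a quick turn stops: turn slowly to feel). Bearing adds about 0.02 N m per newton: turn until it is 0.25 to 0.3 above free (12 to 14 N); a quarter eases off on letting go.
- connector: loose brass tank connector, about 0.28 kg: square flange 44 x 44 mm, 12 mm thick, a round threaded tube of diameter 26 mm standing up from its middle, 40 mm high in all. Origin at the centre of the flange's underside, z up, x and y square to the flange's sides. It starts upright on the bench to the right of the jig and fits the nest in any quarter turn.
- valve: bystander: brass lever valve lying on the bench, 75 mm long, 48 mm high; origin under its middle
- adapter: bystander: small brass adapter with a round flange of diameter 42 mm, 30 mm high; origin under its middle
- cup: bystander: grey polymer parts cup, diameter 80 mm, 75 mm high; origin under its middle
- gauge_ring: bystander: steel gauge ring, diameter 60 mm, 14 mm high; origin under its middle
- driver: bystander: screwdriver with a black handle, lying on the bench
Mind the look-alikes: they are no part of the job. Leave any turquoise look-alike of the connector alone.

How it is judged:
On the way, in this order (a step that is already met when the one before it is completed fails the run):
1. the connector stands in the nest between the guide walls, let go (z of connector in the frame of jig between 0.0175 and 0.0225 m and x of connector in the frame of jig between -0.006 and 0.006 m and y of connector in the frame of jig between -0.022 and 0.002 m and angle between connector's own z axis and vertical below 0.06 rad and contact force between the fingers and connector below 0.1 N), for 0.2 s.
2. the cam's lobe bears on the connector with 6 to 16 N (contact force between cam and connector between 6 and 16 N), for 0.2 s.
At the end, for the whole second after the job is handed in: The connector stands upright (within 0.06 rad) on the jig's plate (within 2.5 mm), between the guide walls (within 6 mm of the jig's centre line) and between cam and pad, at rest, and the cam bears on it with 6 to 16 N (all of step 2 and z of connector in the frame of jig between 0.0175 and 0.0225 m and x of connector in the frame of jig between -0.006 and 0.006 m and y of connector in the frame of jig between -0.022 and 0.002 m and angle between connector's own z axis and vertical below 0.06 rad and linear speed of connector below 0.01 m/s); the robot touches nothing.
It fails at once if the cam squeezes the connector with more than 24 N (contact force between cam and connector above 24 N).
It fails at once if the connector is dropped or knocked about instead of set down (contact force between the fingers and connector below 0.1 N and linear speed of connector above 0.5 m/s).
It fails at once if another thing on the bench (valve, adapter, cup, gauge ring, screwdriver) is moved by more than 30 mm (distance of any of valve, adapter, cup, gauge_ring, driver from where it was at the start of the episode above 0.03 m).
It also fails if it takes over 72 s, if anything falls off the work surface, if the arm or the gripper's body presses on something with over 40 N, if the wrist force passes 120 N, or if a joint passes its speed limit or range.

## Working session

There is one attempt and no reset: what is moved stays moved. The work goes in short steps, Python scripts to look and compute and a tool call to move; the robot and the scene stay as the last step left them, time stands still between calls to the robot, and variables do not carry over. Pictures are saved under pics/ and viewed, and the job is handed in when it is done.

Besides the shell and the picture viewer there is one more tool, called after "Emit:" as name(argument=value, ...), one argument or row to a line, values as JSON. arm_command: Moves the arm, as the interface text tells. Its arguments: {"type":"object","properties":{"deltas":{"type":"array"},"claw":{"type":"number"},"grip_force":{"type":"number"}},"required":["deltas"]}

```bash
mkdir -p pics; ls
cat > h.py <<'E'
import numpy as np, cv2
from workcell import bot
def snap(c,n):
    s=bot.snapshot(c); cv2.imwrite(f'pics/{n}.png',s['img']); return s
def ray(s,px):
    f=200/np.tan(np.radians(s['vertical_fov'])/2)
    d=np.array([(px[0]-s['cx'])/f,(px[1]-s['cy'])/f,1.]); R=np.array(s['attitude'])
    return np.array(s['position']),R@d
def atz(s,px,z):
    p,d=ray(s,px); return p+d*(z-p[2])/d[2]
def tri(s1,p1,s2,p2):
    a,d=ray(s1,p1);b,e=ray(s2,p2)
    t=np.linalg.lstsq(np.c_[d,-e],b-a,rcond=None)[0]
    x,y=a+d*t[0],b+e*t[1]; return (x+y)/2,np.linalg.norm(x-y)
def proj(s,X):
    f=200/np.tan(np.radians(s['vertical_fov'])/2)
    c=np.array(s['attitude']).T@(np.array(X)-s['position']); return np.array([s['cx']+f*c[0]/c[2],s['cy']+f*c[1]/c[2]])
E
python3 - <<'E'
from h import *
import pickle
np.set_printoptions(precision=4,suppress=True)
S={}
for c in ['side','top']:
    s=snap(c,c+'0');S[c]=s
    print(c,s['vertical_fov'],s['cx'],s['cy'],s['position'],np.array(s['attitude']).tolist())
    for l in ['jig','connector','cam','cam_disc','knob_grip','valve','adapter','cup','gauge_ring','driver']:
        try:
            r=bot.silhouettes(c,l)
            print(l,[(round(float(d['p']),2),np.round(d['centre'],1).tolist(),int(d['pixels'].sum())) for d in r])
        except Exception as e: print(l,e)
pickle.dump(S,open('S0.pkl','wb'))
print(bot.pinch_z); print(bot.sense())
E
```

```text
pics
side 48.27907096769977 317.4163680249435 199.12140195910752 [ 0.4954 -0.9794  0.9201] [[0.9970711465716167, -0.05840631703521562, 0.049374394221534466], [-0.07553800221317206, -0.651080932782188, 0.7552401135990581], [-0.011964066867266716, -0.7567577691030714, -0.6535859086655235]]
jig [(0.87, [330.9, 204.4], 2290)]
connector [(0.93, [308.4, 299.5], 366), (0.51, [309.3, 267.4], 302)]
cam [(0.81, [323.4, 204.3], 291)]
cam_disc [(0.69, [364.4, 265.8], 512), (0.68, [321.9, 204.8], 305)]
knob_grip [(0.55, [324.4, 203.4], 266)]
valve [(0.76, [365.8, 265.2], 455)]
adapter [(0.82, [274.9, 354.2], 286)]
cup [(0.67, [325.8, 132.7], 504)]
gauge_ring []
driver [(0.68, [370.0, 357.1], 501)]
top 50.28356206444365 320.13861414577366 202.6857200409306 [ 0.3913 -0.0266  1.2788] [[-0.025585934746309463, -0.9904601118977129, 0.135403569682368], [-0.9992381676186681, 0.029332002611093658, 0.025743309750486394], [-0.02946937931555885, -0.134641748215006, -0.9904560340168375]]
jig [(0.91, [299.9, 196.7], 3398), (0.19, [319.4, 198.1], 192)]
connector [(0.78, [393.7, 213.3], 220), (0.72, [420.8, 215.
[... 184 characters left out ...]
43.6], 144)]
cup [(0.66, [189.9, 185.0], 688)]
gauge_ring [(0.78, [206.1, 254.7], 238), (0.29, [477.0, 243.5], 147)]
driver [(0.66, [473.9, 171.9], 310)]
0.0187
{'time_s': 1.1, 'joints': array([-1.2521,  0.2204,  1.5265,  0.    ,  1.3947, -0.1261]), 'joint_velocities': array([-0.0007, -0.0004,  0.0004, -0.0017,  0.0004,  0.0008]), 'tau': array([ -0.0006, -49.6856, -38.9738,  -0.0005,   0.0008,   0.    ]), 'position': array([ 0.2689, -0.5642,  0.2313]), 'eef_rot': array([[ 0.9027,  0.4302, -0.    ],
       [ 0.4302, -0.9027,  0.0001],
       [ 0.    , -0.0001, -1.    ]]), 'ft_force': array([ 0.3812, -0.0718, -0.0079]), 'torque': array([-0.0359,  0.0467,  0.0104]), 'width': 0.9988073722375043}
```

Run:
```python
import cv2
a=cv2.imread('pics/side0.png');cv2.imwrite('pics/side0c.png',cv2.resize(a[100:400,200:440],None,fx=2.5,fy=2.5,interpolation=cv2.INTER_CUBIC)[:,:][:750] [:600*1])
cv2.imwrite('pics/side0c.png',cv2.resize(a[170:330,240:440],None,fx=3.75,fy=3.75,interpolation=cv2.INTER_CUBIC))
a=cv2.imread('pics/top0.png');cv2.imwrite('pics/top0c.png',cv2.resize(a[140:280,240:440],None,fx=4,fy=4,interpolation=cv2.INTER_CUBIC))
```

```text
(no output)
```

View pics/side0.png

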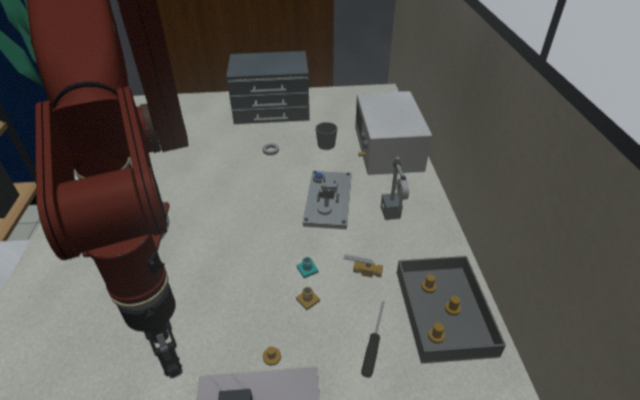

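View pics/top0.png

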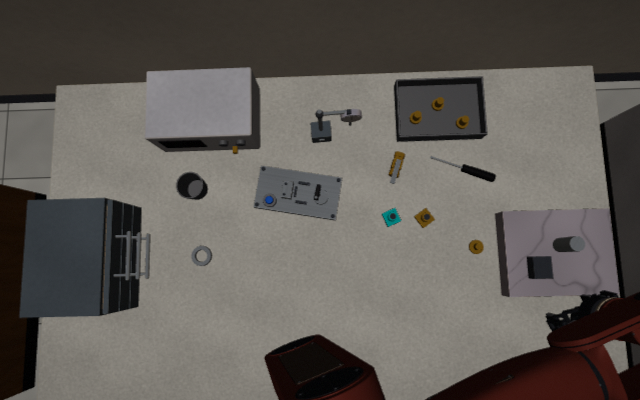

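```bash
echo
```

```text
(no output)
```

View pics/side0c.png

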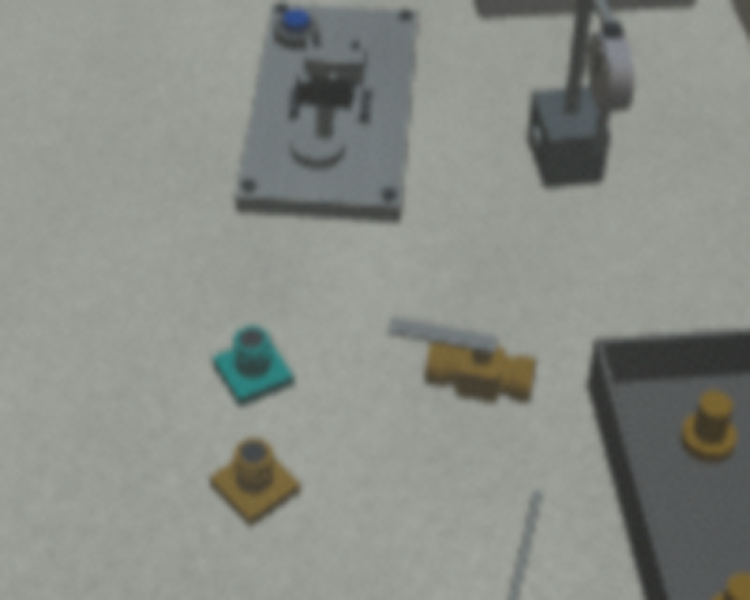

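View pics/top0c.png

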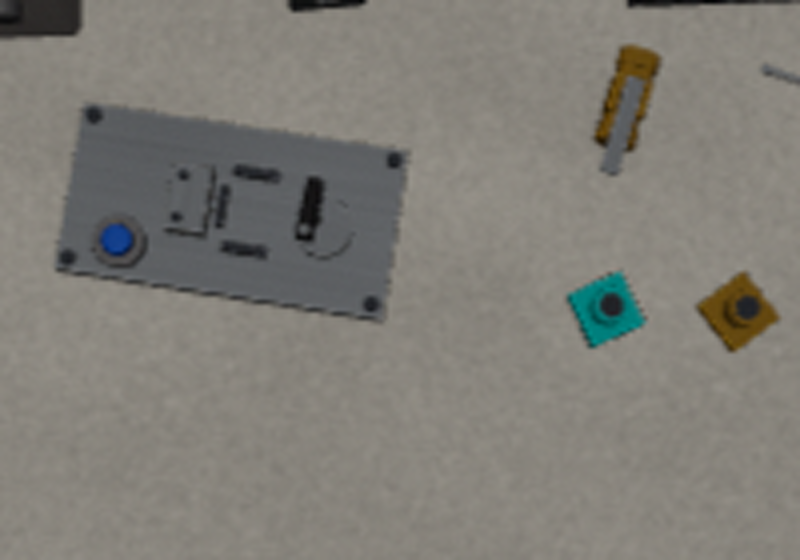

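```bash
cat > fit.py <<'E'
from h import *
from scipy.optimize import minimize
def hullmask(s,P,k=8,off=None,size=None):
    q=np.array([proj(s,p) for p in P])
    h=cv2.convexHull(q.astype(np.float32))[:,0]
    m=np.zeros((400*4,640*4),np.uint8)
    # pixel centre i -> upsampled 4i+1.5
    cv2.fillConvexPoly(m,np.round((h*4+1.5)*16).astype(np.int32),255,shift=4)
    return m
def soft(s,Ps):
    m=np.zeros((1600,2560),np.uint8)
    for P in Ps: m|=hullmask(s,P)
    return cv2.resize(m,(640,400),interpolation=cv2.INTER_AREA)/255.
def box(x0,x1,y0,y1,z0,z1): return [np.array([x,y,z]) for x in(x0,x1) for y in(y0,y1) for z in(z0,z1)]
def cyl(cx,cy,r,z0,z1): return [np.array([cx+r*np.cos(t),cy+r*np.sin(t),z]) for t in np.linspace(0,2*np.pi,24,endpoint=False) for z in(z0,z1)]
def place(P,v):
    c,s=np.cos(v[2]),np.sin(v[2]); R=np.array([[c,-s,0],[s,c,0],[0,0,1]]); return [R@p+np.array([v[0],v[1],v[3] if len(v)>3 else 0]) for p in P]
def fit(views,parts,v0,step):
    def cost(v):
        return sum(np.abs(soft(s,[place(P,v) for P in parts])-m).sum() for s,m in views)
    v0=np.array(v0,float); sx=np.vstack([v0]+[v0+np.eye(len(v0))[i]*step[i] for i in range(len(v0))])
    r=minimize(cost,v0,method='Nelder-Mead',options=dict(initial_simplex=sx,maxiter=150,xatol=1e-4,fatol=.1)); return r.x,r.fun
JIG=[box(-.065,.065,-.115,.135,0,.02)]
CON=[box(-.022,.022,-.022,.022,0,.012),cyl(0,0,.013,0,.04)]
E
cat > f1.py <<'E'
from fit import *
import pickle
np.set_printoptions(precision=4,suppress=True)
S=pickle.load(open('S0.pkl','rb'))
# fresh silhouettes
M={}
for c in ['side','top']:
    M[c]={l:bot.silhouettes(c,l) for l in ['jig','connector']}
s1,s2=S['side'],S['top']
j=tri(s1,M['side']['jig'][0]['centre'],s2,M['top']['jig'][0]['centre']);print('jig',j)
best=lambda c:max(M[c]['connector'],key=lambda d:d['centre'][1 if c=='side' else 0])
a,b=best('side'),best('top');print(a['centre'],b['centre'])
c=tri(s1,a['centre'],s2,b['centre']);print('con',c)
for use in (('side',),('top',),('side','top')):
    print(use,'jig',fit([(S[u],M[u]['jig'][0]['pixels'].astype(float)) for u in use],JIG,[j[0][0],j[0][1]-.01,-.1],[.01,.01,.05]))
    print(use,'con',fit([(S[u],best(u)['pixels'].astype(float)) for u in use],CON,[c[0][0],c[0][1],.7],[.01,.01,.2]))
use=('side','top')
print('jig z',fit([(S[u],M[u]['jig'][0]['pixels'].astype(float)) for u in use],JIG,[j[0][0],j[0][1]-.01,-.1,0],[.01,.01,.05,.01]))
print('con z',fit([(S[u],best(u)['pixels'].astype(float)) for u in use],CON,[c[0][0],c[0][1],.7,0],[.01,.01,.2,.01]))
pickle.dump(M,open('M0.pkl','wb'))
E
python3 f1.py
```

```text
jig (array([ 0.5975,  0.0691, -0.0142]), np.float64(0.01791413928454928))
[308.4, 299.5] [420.8, 215.5]
con (array([ 0.5161, -0.2948, -0.0032]), np.float64(0.00527642018423688))
('side',) jig (array([ 0.5964,  0.0652, -0.1853]), np.float64(254.2235294117647))
('side',) con (array([ 0.512 , -0.3006,  0.6275]), np.float64(21.101960784313725))
('top',) jig (array([ 0.5969,  0.063 , -0.1815]), np.float64(307.80784313725485))
('top',) con (array([ 0.5138, -0.3012,  0.5623]), np.float64(42.01176470588236))
('side', 'top') jig (array([ 0.5964,  0.0634, -0.1819]), np.float64(576.6117647058823))
('side', 'top') con (array([ 0.5122, -0.3009,  0.6217]), np.float64(63.478431372549025))
jig z (array([ 0.5963,  0.0628, -0.1841,  0.0023]), np.float64(566.8666666666666))
con z (array([ 0.5124, -0.3019,  0.6461,  0.0014]), np.float64(65.04705882352941))
```

```bash
cat > ov.py <<'E'
from fit import *
def overlay(img,s,items,roi,k,name):
    x0,x1,y0,y1=roi
    o=cv2.resize(img[y0:y1,x0:x1],None,fx=k,fy=k,interpolation=cv2.INTER_CUBIC)
    for pts,col in items:
        q=np.array([proj(s,p) for p in pts]); q=((q-[x0,y0]+.5)*k-.5)
        cv2.polylines(o,[np.round(q*16).astype(np.int32)],True,col,1,cv2.LINE_AA,4)
    cv2.imwrite(f'pics/{name}.png',o)
def rect(x0,x1,y0,y1,z): return [np.array(p) for p in [(x0,y0,z),(x1,y0,z),(x1,y1,z),(x0,y1,z)]]
def circ(cx,cy,r,z): return [np.array([cx+r*np.cos(t),cy+r*np.sin(t),z]) for t in np.linspace(0,2*np.pi,32,endpoint=False)]
R,G,Y=(0,0,255),(0,255,0),(0,255,255)
def jigitems(j,phi=np.pi/2+1.6):
    d=phi+1.1
    I=[(rect(-.065,.065,-.115,.135,.02),R),(rect(-.065,.065,-.115,.135,0),R)]
    I+=[(rect(a,b,-.022,.012,.029),G) for a,b in((-.033,-.025),(.025,.033))]
    I+=[(circ(.010*np.cos(d),-.052+.010*np.sin(d),.022,.034),Y)]
    c,s=np.cos(phi),np.sin(phi)
    g=[np.array([c*u-s*w,-.052+s*u+c*w,.02+.068]) for u,w in((-.022,-.006),(.022,-.006),(.022,.006),(-.022,.006))]
    I+=[(g,Y),([[-.016,.015,.02],[.016,.015,.02],[.016,.015,.031],[-.016,.015,.031]],Y),(circ(-.038,.088,.005,.03),G)]
    return [(place([np.array(p) for p in P],j),c) for P,c in I]
def conitems(v): return [(place(P,v),R) for P in (rect(-.022,.022,-.022,.022,.012),rect(-.022,.022,-.022,.022,0),circ(0,0,.013,.04))]
E
cat > o1.py <<'E'
from ov import *
import pickle
S=pickle.load(open('S0.pkl','rb'))
j=[.5964,.0632,-.182];c=[.5123,-.301,.63]
it=jigitems(j)+conitems(c)
overlay(S['top']['img'],S['top'],it,(245,445,160,240),4,'ovt')
overlay(S['side']['img'],S['side'],it,(285,365,165,235),8,'ovs')
overlay(S['side']['img'],S['side'],it,(280,340,255,315),8,'ovc')
E
python3 o1.py
```

```text
(no output)
```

View pics/ovt.png

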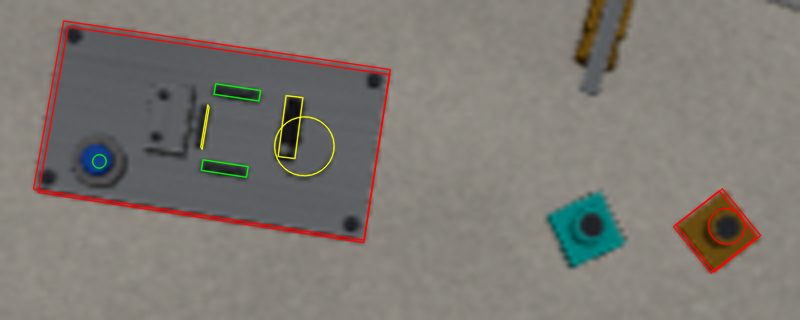

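View pics/ovs.png

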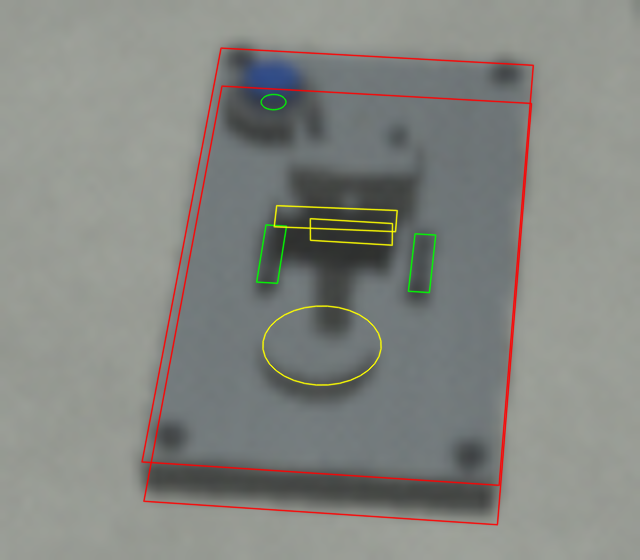

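View pics/ovc.png

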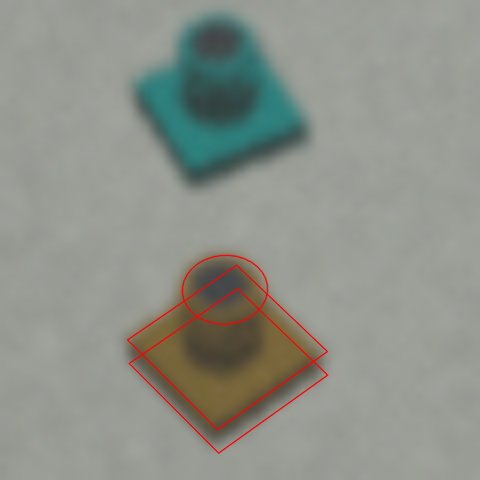

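Emit:
arm_command(
  deltas=[
    {"delta_pos":[27.7,-11.1,5],"turn":0},
    {"delta_pos":[27.7,-11.1,5],"turn":0},
    {"delta_pos":[27.7,-11.1,5],"turn":0},
    {"delta_pos":[27.7,-11.1,5],"turn":0},
    {"delta_pos":[27.7,-11.1,5],"turn":0},
    {"delta_pos":[27.7,-11.1,10],"turn":0},
    {"delta_pos":[27.7,-11.1,10],"turn":0},
    {"delta_pos":[27.7,-11.1,10],"turn":0},
    {"delta_pos":[27.7,-11.1,15],"turn":0},
    {"delta_pos":[27.7,-11.1,20],"turn":0},
    {"delta_pos":[27.7,-11.1,20],"turn":-0.093},
    {"delta_pos":[28.7,-8.3,20],"turn":-0.093},
  ],
  claw=-0.6,
  grip_force=20,
)

```text
time_s: 2.3
position: [0.5128, -0.3, 0.1008]
eef_rot: [[0.805, 0.593, 0.001], [0.593, -0.805, -0.001], [0.0, 0.001, -1.0]]
ft_force: [0.1, -1.0, -0.5]
width: 0.8
```

Emit:
arm_command(
  deltas=[
    {"delta_pos":[0,0,20]},
    {"delta_pos":[0,0,20]},
    {"delta_pos":[0,0,20]},
    {"delta_pos":[0,0,20]},
    {"delta_pos":[0,0,10]},
    {"delta_pos":[0,0,9]},
    {"delta_pos":[0,0,0]},
  ],
)

```text
invalid input
```

Emit:
arm_command(
  deltas=[
    {"delta_pos":[0,0,0]},
    {"delta_pos":[0,0,0]},
    {"delta_pos":[0,0,0]},
    {"delta_pos":[0,0,0]},
    {"delta_pos":[0,0,0]},
    {"delta_pos":[0,0,0]},
  ],
  claw=0.3,
)

```text
invalid input
```

Each row evidently needs both fields.

Emit:
arm_command(
  deltas=[
    {"delta_pos":[0,0,20],"turn":0},
    {"delta_pos":[0,0,20],"turn":0},
    {"delta_pos":[0,0,20],"turn":0},
    {"delta_pos":[0,0,20],"turn":0},
    {"delta_pos":[0,0,10],"turn":0},
    {"delta_pos":[0,0,9],"turn":0},
    {"delta_pos":[0,0,0],"turn":0},
  ],
)

```text
time_s: 2.88
position: [0.5108, -0.3003, 0.0006]
eef_rot: [[0.808, 0.59, -0.002], [0.59, -0.808, 0.002], [-0.001, -0.003, -1.0]]
ft_force: [0.2, 0.3, -0.6]
width: 0.796
```

Emit:
arm_command(
  deltas=[
    {"delta_pos":[0,0,0],"turn":0},
    {"delta_pos":[0,0,0],"turn":0},
    {"delta_pos":[0,0,0],"turn":0},
    {"delta_pos":[0,0,0],"turn":0},
    {"delta_pos":[0,0,0],"turn":0},
    {"delta_pos":[0,0,0],"turn":0},
  ],
  claw=0.3,
)

```text
time_s: 3.38
position: [0.5127, -0.3017, 0.0037]
eef_rot: [[0.808, 0.59, 0.002], [0.59, -0.808, -0.001], [0.001, 0.002, -1.0]]
ft_force: [-0.7, 0.6, 7.5]
width: 0.508
```

Emit:
arm_command(
  deltas=[
    {"delta_pos":[0,0,0],"turn":0},
    {"delta_pos":[0,0,0],"turn":0},
    {"delta_pos":[0,0,-5],"turn":0},
    {"delta_pos":[0,0,-6],"turn":0},
    {"delta_pos":[0,0,0],"turn":-0.1},
    {"delta_pos":[0,0,0],"turn":-0.12},
    {"delta_pos":[0,0,0],"turn":-0.12},
    {"delta_pos":[0,0,0],"turn":-0.12},
    {"delta_pos":[0,0,0],"turn":-0.12},
    {"delta_pos":[0,0,0],"turn":-0.12},
    {"delta_pos":[0,0,0],"turn":-0.12},
    {"delta_pos":[0,0,0],"turn":-0.12},
  ],
  claw=-0.6,
)

```text
time_s: 4.38
position: [0.512, -0.3012, 0.0139]
eef_rot: [[-0.006, 1.0, 0.0], [1.0, 0.006, -0.0], [-0.0, 0.0, -1.0]]
ft_force: [1.5, -0.4, -0.0]
width: 0.799
```

Emit:
arm_command(
  deltas=[
    {"delta_pos":[0,0,0],"turn":-0.12},
    {"delta_pos":[0,0,0],"turn":-0.12},
    {"delta_pos":[0,0,0],"turn":-0.12},
    {"delta_pos":[0,0,0],"turn":-0.12},
    {"delta_pos":[0,0,0],"turn":-0.12},
    {"delta_pos":[0,0,0],"turn":-0.03},
    {"delta_pos":[0,0,0],"turn":0},
    {"delta_pos":[0,0,0],"turn":0},
  ],
)

```text
time_s: 5.05
position: [0.512, -0.3011, 0.0137]
eef_rot: [[-0.588, 0.809, 0.0], [0.809, 0.588, -0.0], [-0.0, 0.0, -1.0]]
ft_force: [0.8, -0.0, -0.4]
width: 0.799
```

Emit:
arm_command(
  deltas=[
    {"delta_pos":[0,0,0],"turn":0},
    {"delta_pos":[0,0,0],"turn":0},
    {"delta_pos":[0,0,0],"turn":0},
    {"delta_pos":[0,0,0],"turn":0},
    {"delta_pos":[0,0,0],"turn":0},
    {"delta_pos":[0,0,0],"turn":0},
    {"delta_pos":[0,0,0],"turn":0},
  ],
  claw=1,
  grip_force=40,
)

```text
time_s: 5.63
position: [0.512, -0.3011, 0.0136]
eef_rot: [[-0.589, 0.808, 0.0], [0.808, 0.589, -0.0], [-0.0, 0.0, -1.0]]
ft_force: [0.2, 0.5, 2.6]
width: 0.288
```

Emit:
arm_command(
  deltas=[
    {"delta_pos":[0,0,-10],"turn":0},
    {"delta_pos":[0,0,-20],"turn":0},
    {"delta_pos":[0,0,-30],"turn":0},
    {"delta_pos":[0,0,-30],"turn":0},
    {"delta_pos":[10,11,-25],"turn":0},
    {"delta_pos":[19,22,-10],"turn":0},
    {"delta_pos":[22,25,0],"turn":0},
    {"delta_pos":[22,25,0],"turn":0},
    {"delta_pos":[22,25,0],"turn":0},
    {"delta_pos":[22,25,0],"turn":0},
    {"delta_pos":[22,25,0],"turn":0},
    {"delta_pos":[22,25,0],"turn":0},
  ],
)

```text
time_s: 6.63
position: [0.5642, -0.0614, 0.1381]
eef_rot: [[-0.589, 0.808, -0.001], [0.808, 0.589, 0.0], [0.001, -0.001, -1.0]]
ft_force: [-0.0, -0.5, -3.4]
width: 0.288
```

Emit:
arm_command(
  deltas=[
    {"delta_pos":[20,25,0],"turn":0},
    {"delta_pos":[22,25,0],"turn":0},
    {"delta_pos":[20,25,0],"turn":0},
    {"delta_pos":[12,15,0],"turn":0},
    {"delta_pos":[0,0,0],"turn":0.11},
    {"delta_pos":[0,0,0],"turn":0.12},
    {"delta_pos":[0,0,0],"turn":0.12},
    {"delta_pos":[0,0,0],"turn":0.12},
    {"delta_pos":[0,0,0],"turn":0.12},
    {"delta_pos":[0,0,0],"turn":0.12},
    {"delta_pos":[0,0,0],"turn":0.1},
    {"delta_pos":[0,0,0],"turn":0},
  ],
)

```text
time_s: 7.63
position: [0.5932, 0.0497, 0.1379]
eef_rot: [[0.182, 0.983, -0.002], [0.983, -0.182, -0.0], [-0.0, -0.001, -1.0]]
ft_force: [0.8, -0.3, -2.3]
width: 0.294
```

```bash
cat > f2.py <<'E'
from ov import *
import pickle
np.set_printoptions(precision=4,suppress=True)
st=bot.sense();print(st['position'],st['time_s'],np.arctan2(st['eef_rot'][1,1],st['eef_rot'][0,1]))
S={c:snap(c,c+'1') for c in('side','top')}
st=bot.sense();pickle.dump((S,st),open('S1.pkl','wb'))
v=[st['position'][0],st['position'][1],-.182,st['position'][2]-.0136]
it=conitems(v)+jigitems([.5964,.0632,-.182])
overlay(S['top']['img'],S['top'],it,(245,365,150,240),6,'ovt1')
overlay(S['side']['img'],S['side'],it,(285,385,130,230),6,'ovs1')
E
python3 f2.py
```

```text
[0.5932 0.0497 0.1379] 7.6333 -0.18344145544278112
```

View pics/ovt1.png

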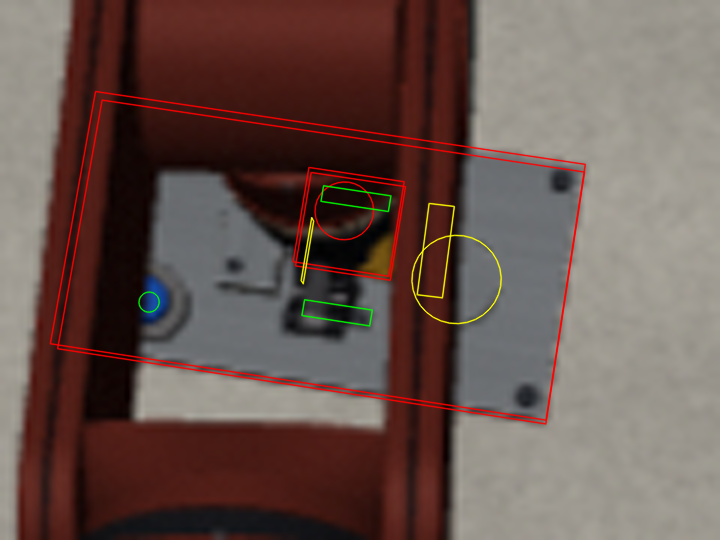

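View pics/ovs1.png

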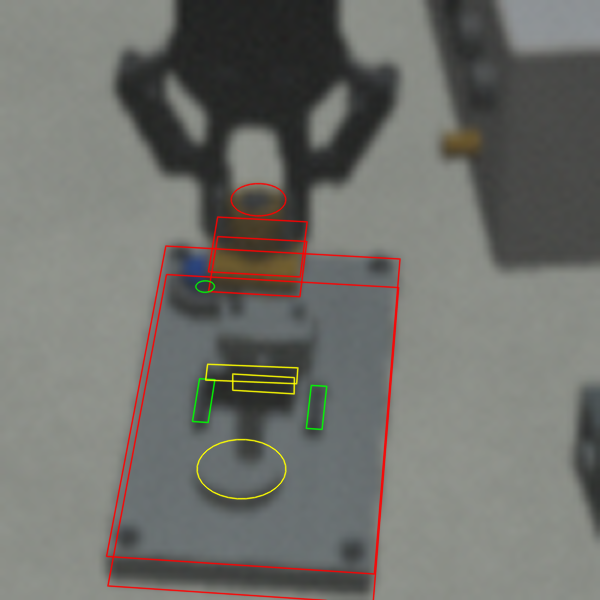

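```bash
cat > edge.py <<'E'
from ov import *
from scipy.ndimage import map_coordinates, gaussian_filter1d
def prof(s,img,A,B,w=4,n=40,trim=.12):
    a,b=proj(s,A),proj(s,B); d=b-a; nrm=np.array([-d[1],d[0]])/np.linalg.norm(d)
    t=np.linspace(trim,1-trim,n); o=np.arange(-w,w+.01,.1)
    P=a+t[:,None]*d
    X=P[:,None,:]+o[None,:,None]*nrm
    g=img.astype(float).mean(2) if img.ndim==3 else img
    v=map_coordinates(g,[X[...,1],X[...,0]],order=1).mean(0)
    gr=gaussian_filter1d(np.gradient(v,.1),3)
    return o,v,gr,nrm
def edges(s,img,segs,v,w=4):
    for name,A,B in segs:
        A,B=place([np.array(A,float),np.array(B,float)],v)
        o,val,gr,n=prof(s,img,A,B,w)
        ip=[i for i in range(1,len(o)-1) if abs(gr[i])>abs(gr[i-1]) and abs(gr[i])>=abs(gr[i+1]) and abs(gr[i])>4]
        print(name,'n',n.round(2),[(round(o[i],1),round(gr[i],1)) for i in ip])
def R4(pre,x0,x1,y0,y1,z): return [(pre+'x-',(x0,y0,z),(x0,y1,z)),(pre+'x+',(x1,y0,z),(x1,y1,z)),(pre+'y-',(x0,y0,z),(x1,y0,z)),(pre+'y+',(x0,y1,z),(x1,y1,z))]
E
cat > e1.py <<'E'
from edge import *
import pickle
S=pickle.load(open('S0.pkl','rb')); S1,st=pickle.load(open('S1.pkl','rb'))
j=[.5964,.0632,-.182]
for c in('side','top'):
    print(c);edges(S[c],S[c]['img'],R4('T',-.065,.065,-.115,.135,.02)+R4('B',-.065,.065,-.115,.135,0)[2:3],j)
    print('con');edges(S[c],S[c]['img'],R4('T',-.022,.022,-.022,.022,.012)+R4('B',-.022,.022,-.022,.022,0),[.512,-.3011,.635],3)
print('hand');v=[st['position'][0],st['position'][1],-.1834,st['position'][2]-.0136]
edges(S1['side'],S1['side']['img'],R4('T',-.022,.022,-.022,.022,.012)+R4('B',-.022,.022,-.022,.022,0),v,4)
o=S1['side']['img'][165:190,315:345];cv2.imwrite('pics/z1.png',cv2.resize(o,None,fx=20,fy=20,interpolation=cv2.INTER_NEAREST))
E
python3 e1.py
```

```text
side
Tx- n [0.98 0.19] [(np.float64(-0.4), np.float64(-13.7))]
Tx+ n [1.   0.08] [(np.float64(0.3), np.float64(15.5))]
Ty- n [-0.07  1.  ] [(np.float64(-0.2), np.float64(-21.6))]
Ty+ n [-0.06  1.  ] [(np.float64(0.1), np.float64(-14.2))]
By- n [-0.07  1.  ] [(np.float64(-1.1), np.float64(31.2))]
con
Tx- n [ 0.7  -0.71] [(np.float64(-1.5), np.float64(-32.8)), (np.float64(0.7), np.float64(6.4))]
Tx+ n [ 0.69 -0.73] [(np.float64(-0.1), np.float64(22.9))]
Ty- n [0.58 0.81] [(np.float64(-0.9), np.float64(-9.3)), (np.float64(1.5), np.float64(33.2))]
Ty+ n [0.57 0.82] [(np.float64(-0.7), np.float64(-16.5))]
Bx- n [ 0.71 -0.71] [(np.float64(0.4), np.float64(-32.9))]
Bx+ n [ 0.69 -0.73] [(np.float64(1.7), np.float64(23.7))]
By- n [0.59 0.81] [(np.float64(-0.9), np.float64(33.6))]
By+ n [0.57 0.82] []
top
Tx- n [ 0.15 -0.99] [(np.float64(-0.8), np.float64(-41.8)), (np.float64(0.5), np.float64(20.6)), (np.float64(2.7), np.float64(-4.2))]
Tx+ n [ 0.15 -0.99] [(np.float64(0.0), np.float64(19.9))]
Ty- n [0.99 0.15] [(np.float64(0.4), np.float64(20.1))]
Ty+ n [0.98 0.18] [(np.float64(-0.1), np.floa
[... 500 characters left out ...]
.8), np.float64(34.1))]
By+ n [ 0.77 -0.63] [(np.float64(0.0), np.float64(-47.4)), (np.float64(1.6), np.float64(5.9))]
hand
Tx- n [0.99 0.17] [(np.float64(-1.7), np.float64(-16.6)), (np.float64(0.6), np.float64(-6.8))]
Tx+ n [0.99 0.13] [(np.float64(0.4), np.float64(23.1))]
Ty- n [-0.06  1.  ] [(np.float64(-2.9), np.float64(10.0)), (np.float64(0.6), np.float64(-10.8)), (np.float64(3.3), np.float64(15.6))]
Ty+ n [-0.05  1.  ] []
Bx- n [0.99 0.17] [(np.float64(-1.1), np.float64(-7.8))]
Bx+ n [0.99 0.13] [(np.float64(-0.1), np.float64(14.6))]
By- n [-0.06  1.  ] [(np.float64(-2.7), np.float64(-10.8)), (np.float64(0.0), np.float64(15.7))]
By+ n [-0.06  1.  ] [(np.float64(3.1), np.float64(10.0))]
```

View pics/z1.png

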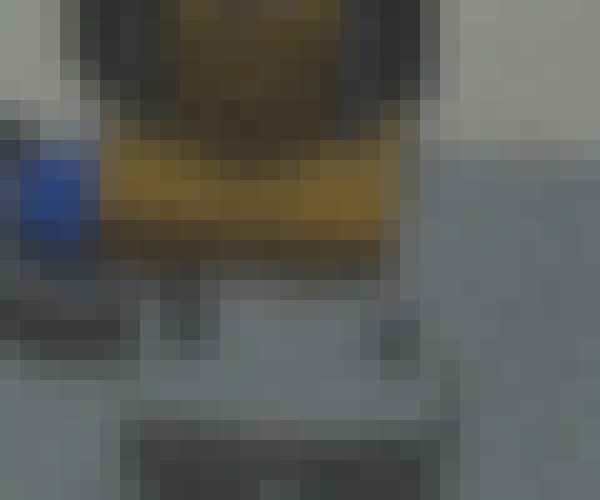

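Emit:
arm_command(
  deltas=[
    {"delta_pos":[0,1,15],"turn":0},
    {"delta_pos":[0,0,20],"turn":0},
    {"delta_pos":[0,0,20],"turn":0},
    {"delta_pos":[0,0,15],"turn":0},
    {"delta_pos":[0,0,8],"turn":0},
    {"delta_pos":[0,0,4],"turn":0},
    {"delta_pos":[0,0,0],"turn":0},
    {"delta_pos":[0,0,0],"turn":0},
  ],
)

```text
time_s: 8.4
position: [0.5955, 0.0495, 0.0571]
eef_rot: [[0.178, 0.984, 0.001], [0.984, -0.178, -0.0], [0.0, 0.001, -1.0]]
ft_force: [-0.2, -0.0, -2.5]
width: 0.291
```

```bash
sed -e "s/'1') for/'2') for/;s/S1.pkl/S2.pkl/;s/ovt1/ovt2/;s/ovs1/ovs2/;s/.5964,.0632/.5967,.0632/;s/(285,385,130,230),6/(290,370,160,230),8/" f2.py > f3.py; python3 f3.py
```

```text
[0.5955 0.0495 0.0571] 8.4 -0.179178724509941
```

View pics/ovs2.png

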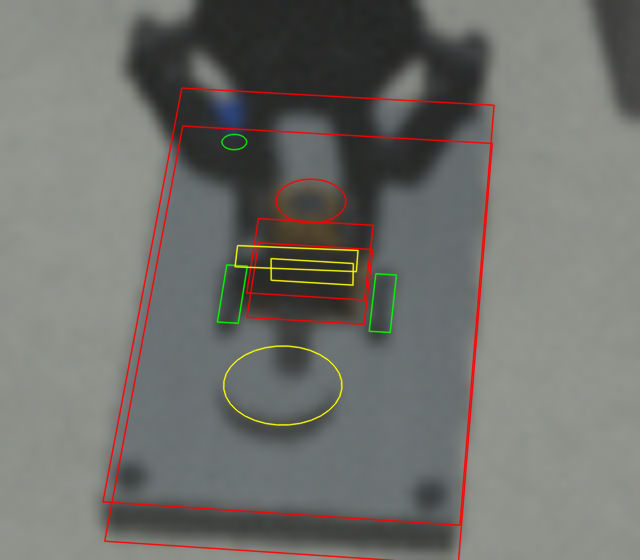

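View pics/ovt2.png

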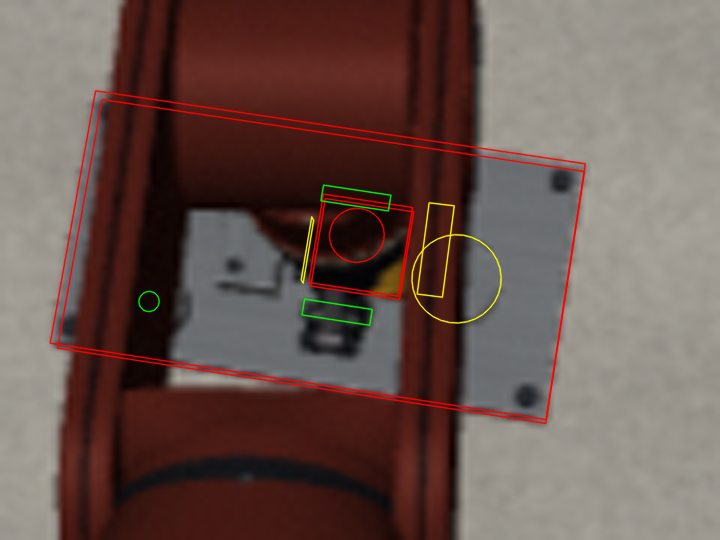

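```bash
python3 -c "
from workcell import bot
import numpy as np
s=bot.sense();print(s['position'],s['joint_velocities'],s['time_s'])
j=np.array([.5967,.0632]);p=s['position'][:2]-j;c,n=np.cos(-.182),np.sin(-.182);print(c*p[0]+n*p[1],-n*p[0]+c*p[1])"
```

```text
[0.59606094 0.04945065 0.05772479] [-0.00018998 -0.0027191   0.00352862  0.00030021 -0.00340857  0.00179635] 8.5
0.0018600845248094616 -0.013637926219184748
```

Emit:
arm_command(
  deltas=[
    {"delta_pos":[0,-1.5,5],"turn":0},
    {"delta_pos":[0,0,5],"turn":0},
    {"delta_pos":[0,0,4],"turn":0},
    {"delta_pos":[0,0,3],"turn":0},
    {"delta_pos":[0,0,2],"turn":0},
    {"delta_pos":[0,0,0],"turn":0},
  ],
)

```text
time_s: 9.0
position: [0.5931, 0.0503, 0.0365]
eef_rot: [[0.179, 0.984, -0.001], [0.984, -0.179, 0.001], [0.001, -0.001, -1.0]]
ft_force: [1.1, 4.0, -4.2]
width: 0.288
```

Emit:
arm_command(
  deltas=[
    {"delta_pos":[0,0,1.5],"turn":0},
    {"delta_pos":[0,0,1.5],"turn":0},
    {"delta_pos":[0,0,0],"turn":0},
  ],
)

```text
time_s: 9.25
position: [0.5935, 0.0502, 0.0341]
eef_rot: [[0.179, 0.984, 0.0], [0.984, -0.179, 0.001], [0.001, 0.0, -1.0]]
ft_force: [0.5, 4.4, -2.8]
width: 0.289
```

Emit:
arm_command(
  deltas=[
    {"delta_pos":[1,0,0],"turn":0},
    {"delta_pos":[0.5,0,0],"turn":0},
    {"delta_pos":[0,0,0.5],"turn":0},
    {"delta_pos":[0,0,0],"turn":0},
  ],
)

```text
time_s: 9.58
position: [0.5935, 0.0507, 0.0336]
eef_rot: [[0.179, 0.984, -0.001], [0.984, -0.179, -0.001], [-0.001, -0.0, -1.0]]
ft_force: [-1.0, 1.1, -3.3]
width: 0.288
```

Emit:
arm_command(
  deltas=[
    {"delta_pos":[0.5,0,0.5],"turn":0},
    {"delta_pos":[0,0,0.5],"turn":0},
    {"delta_pos":[0,0,0],"turn":0},
  ],
)

```text
time_s: 9.83
position: [0.5939, 0.0511, 0.0336]
eef_rot: [[0.179, 0.984, -0.0], [0.984, -0.179, -0.001], [-0.001, 0.0, -1.0]]
ft_force: [-3.6, -2.7, 4.3]
width: 0.289
```

Emit:
arm_command(
  deltas=[
    {"delta_pos":[0,0,0],"turn":0},
    {"delta_pos":[0,0,0],"turn":0},
    {"delta_pos":[0,0,0],"turn":0},
    {"delta_pos":[0,0,0],"turn":0},
    {"delta_pos":[0,0,-10],"turn":0},
    {"delta_pos":[0,0,-20],"turn":0},
    {"delta_pos":[0,0,-30],"turn":0},
    {"delta_pos":[0,0,-30],"turn":0},
    {"delta_pos":[-30,0,-10],"turn":0},
    {"delta_pos":[-30,0,0],"turn":0},
    {"delta_pos":[-30,0,0],"turn":0},
    {"delta_pos":[-30,0,0],"turn":0},
  ],
  claw=-0.15,
)

```text
time_s: 10.83
position: [0.5726, -0.0673, 0.1344]
eef_rot: [[0.178, 0.984, 0.002], [0.984, -0.178, -0.001], [-0.0, 0.002, -1.0]]
ft_force: [0.5, -0.2, -0.2]
width: 0.581
```

```bash
cat > f4.py <<'E'
from edge import *
import pickle
np.set_printoptions(precision=4,suppress=True)
S={c:snap(c,c+'3') for c in('side','top')}
print(bot.sense()['position'],bot.sense()['time_s'])
pickle.dump(S,open('S3.pkl','wb'))
j=[.5967,.0632,-.182]
it=conitems([.5939,.0511,-.18,.02])+jigitems(j)
overlay(S['top']['img'],S['top'],it,(270,350,170,230),10,'ovt3')
overlay(S['side']['img'],S['side'],it,(290,370,160,230),8,'ovs3')
E
python3 f4.py
```

```text
[ 0.5721 -0.0701  0.1339] 10.9333
```

View pics/ovs3.png

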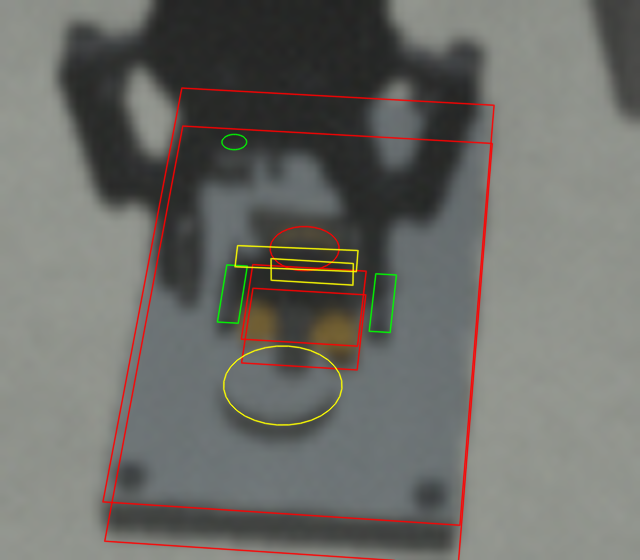

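View pics/ovt3.png

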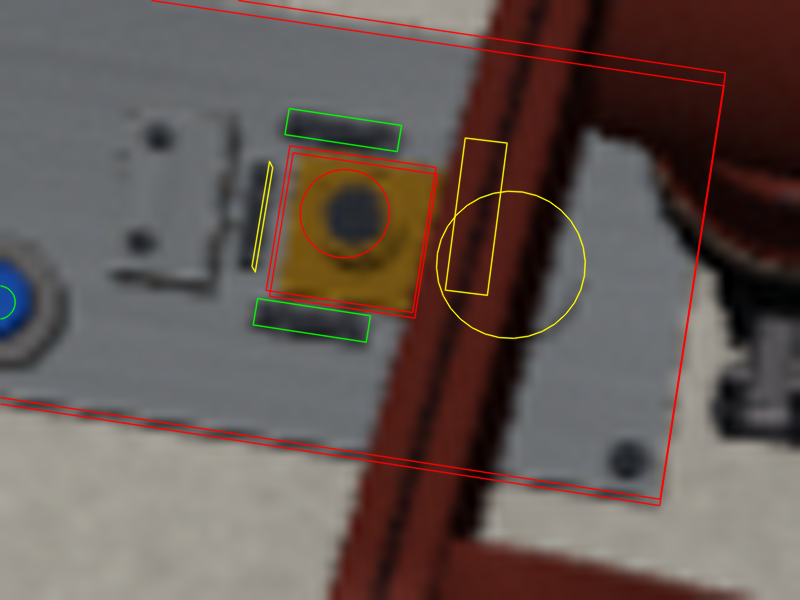

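Emit:
arm_command(
  deltas=[
    {"delta_pos":[28,0,0],"turn":0},
    {"delta_pos":[28,0,0],"turn":0},
    {"delta_pos":[28,0,0],"turn":0},
    {"delta_pos":[0,0,0],"turn":-0.11},
    {"delta_pos":[0,0,0],"turn":-0.12},
    {"delta_pos":[0,0,0],"turn":-0.12},
    {"delta_pos":[0,0,0],"turn":-0.12},
    {"delta_pos":[0,0,0],"turn":-0.12},
    {"delta_pos":[0,0,0],"turn":-0.12},
    {"delta_pos":[0,0,0],"turn":-0.12},
    {"delta_pos":[0,0,0],"turn":-0.12},
    {"delta_pos":[0,0,0],"turn":-0.12},
  ],
  claw=0.2,
  grip_force=20,
)

```text
time_s: 11.93
position: [0.5875, 0.0172, 0.1334]
eef_rot: [[-0.781, 0.624, 0.0], [0.624, 0.781, 0.0], [-0.0, 0.001, -1.0]]
ft_force: [0.3, 0.9, -0.3]
width: 0.401
```

Emit:
arm_command(
  deltas=[
    {"delta_pos":[0,0,0],"turn":-0.12},
    {"delta_pos":[0,0,0],"turn":-0.12},
    {"delta_pos":[0,0,0],"turn":-0.12},
    {"delta_pos":[0,0,0],"turn":-0.11},
    {"delta_pos":[0,0,0],"turn":-0.06},
    {"delta_pos":[0,0,0],"turn":0},
    {"delta_pos":[0,0,0],"turn":0},
  ],
)

```text
time_s: 12.52
position: [0.5875, 0.017, 0.1332]
eef_rot: [[-0.988, 0.152, 0.0], [0.152, 0.988, 0.0], [-0.0, 0.0, -1.0]]
ft_force: [-0.0, -0.1, 0.6]
width: 0.399
```

```bash
cat > f5.py <<'E'
from edge import *
import pickle,sys
np.set_printoptions(precision=4,suppress=True)
k=sys.argv[1]
S={c:snap(c,c+k) for c in('side','top')}
st=bot.sense();print(st['position'],st['time_s'],'jaw',np.arctan2(st['eef_rot'][1,1],st['eef_rot'][0,1]),st['torque'],st['ft_force'],'q6',st['joints'][5])
pickle.dump(S,open(f'S{k}.pkl','wb'))
it=jigitems([.5967,.0632,-.182])
overlay(S['top']['img'],S['top'],it,(270,350,170,230),10,'ovt'+k)
overlay(S['side']['img'],S['side'],it,(290,370,160,230),8,'ovs'+k)
E
python3 f5.py 4
```

```text
[0.5875 0.0167 0.1331] 12.6167 jaw 1.418485208549186 [0.0074 0.0464 0.0095] [ 0.2831 -0.2155  0.2863] q6 -1.5243041326407862
```

View pics/ovs4.png

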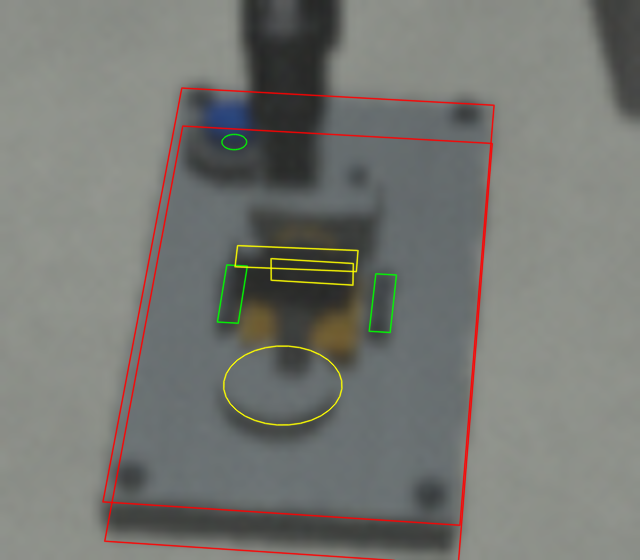

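View pics/ovt4.png

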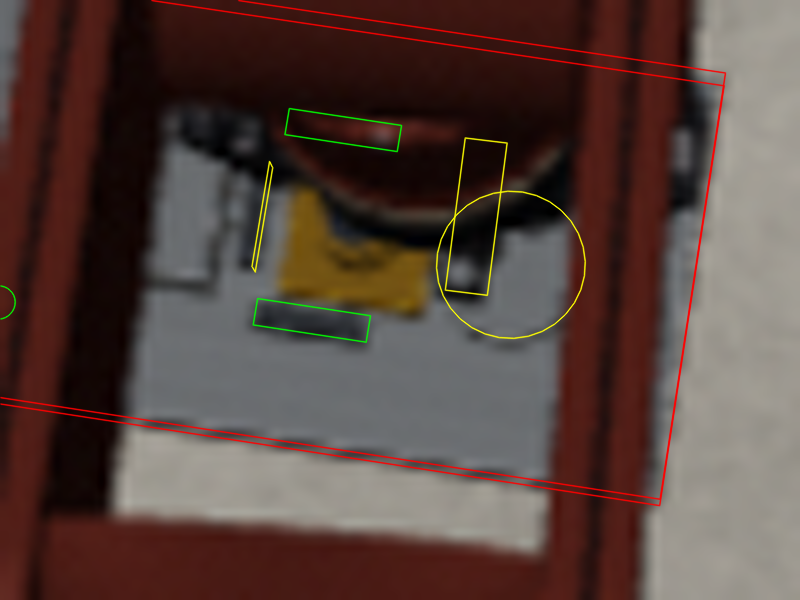

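Emit:
arm_command(
  deltas=[
    {"delta_pos":[-0.5,-4.5,10],"turn":0},
    {"delta_pos":[0,0,15],"turn":0},
    {"delta_pos":[0,0,15],"turn":0},
    {"delta_pos":[0,0,14],"turn":0},
    {"delta_pos":[0,0,8],"turn":0},
    {"delta_pos":[0,0,5],"turn":0},
    {"delta_pos":[0,0,0],"turn":0},
    {"delta_pos":[0,0,0],"turn":0},
  ],
)

```text
time_s: 13.28
position: [0.5873, 0.0117, 0.0659]
eef_rot: [[-0.989, 0.151, -0.0], [0.151, 0.989, 0.0], [0.0, 0.0, -1.0]]
ft_force: [0.5, -1.2, -0.0]
width: 0.4
```

Emit:
arm_command(
  deltas=[
    {"delta_pos":[0,0,0],"turn":0},
    {"delta_pos":[0,0,0],"turn":0},
    {"delta_pos":[0,0,0],"turn":0},
    {"delta_pos":[0,0,0],"turn":0},
    {"delta_pos":[0,0,0],"turn":0},
    {"delta_pos":[0,0,0],"turn":0},
  ],
  claw=1,
  grip_force=40,
)

```text
time_s: 13.78
position: [0.5881, 0.0144, 0.067]
eef_rot: [[-0.989, 0.15, 0.002], [0.15, 0.989, 0.004], [-0.002, 0.004, -1.0]]
ft_force: [0.7, 9.3, 1.3]
width: 0.132
```

```bash
cat > q.py <<'E'
from workcell import bot
import numpy as np
np.set_printoptions(precision=3,suppress=True)
s=bot.sense();e=s['eef_rot']
print(round(s['time_s'],2),'pos',s['position'],'tx',round(float(np.arctan2(e[1,0],e[0,0])),4),'F',s['ft_force'],'M',s['torque'],'w',round(s['width'],3),'tau6',s['tau'][5])
E
python3 q.py
```

```text
13.78 pos [0.588 0.014 0.067] tx 2.9908 F [0.685 9.339 1.314] M [ 1.403 -0.102 -0.13 ] w 0.132 tau6 -0.09706588229164481
```

Emit:
arm_command(
  deltas=[
    {"delta_pos":[0,1.5,0],"turn":0},
    {"delta_pos":[0,1.3,0],"turn":0},
    {"delta_pos":[0,0,0],"turn":0},
    {"delta_pos":[0,0,0],"turn":0},
  ],
)

```text
time_s: 14.12
position: [0.5881, 0.0145, 0.067]
eef_rot: [[-0.989, 0.15, 0.001], [0.15, 0.989, -0.0], [-0.001, -0.0, -1.0]]
ft_force: [-2.4, 1.2, 6.0]
width: 0.128
```

```bash
python3 q.py
```

```text
14.12 pos [0.588 0.014 0.067] tx 2.9907 F [-2.417  1.183  5.961] M [ 0.164  0.471 -0.012] w 0.128 tau6 -0.058290199376642704
```

Emit:
arm_command(
  deltas=[
    {"delta_pos":[0,0,0],"turn":0.05},
    {"delta_pos":[0,0,0],"turn":0.05},
    {"delta_pos":[0,0,0],"turn":0.05},
    {"delta_pos":[0,0,0],"turn":0.05},
    {"delta_pos":[0,0,0],"turn":0.05},
    {"delta_pos":[0,0,0],"turn":0.05},
    {"delta_pos":[0,0,0],"turn":0.05},
    {"delta_pos":[0,0,0],"turn":0.05},
    {"delta_pos":[0,0,0],"turn":0.03},
    {"delta_pos":[0,0,0],"turn":0.02},
    {"delta_pos":[0,0,0],"turn":0.02},
    {"delta_pos":[0,0,0],"turn":0.02},
  ],
)

```text
time_s: 15.12
position: [0.5881, 0.0141, 0.067]
eef_rot: [[-0.801, 0.599, 0.001], [0.599, 0.801, -0.001], [-0.001, -0.0, -1.0]]
ft_force: [-3.2, 0.3, 5.6]
width: 0.129
```

```bash
python3 q.py
```

```text
15.12 pos [0.588 0.014 0.067] tx 2.4999 F [-3.191  0.328  5.645] M [0.015 0.52  0.105] w 0.129 tau6 -0.19512022845447063
```

Emit:
arm_command(
  deltas=[
    {"delta_pos":[0,0,0],"turn":0.02},
    {"delta_pos":[0,0,0],"turn":0.02},
    {"delta_pos":[0,0,0],"turn":0.02},
    {"delta_pos":[0,0,0],"turn":0.02},
    {"delta_pos":[0,0,0],"turn":0.02},
  ],
)

```text
time_s: 15.53
position: [0.588, 0.014, 0.067]
eef_rot: [[-0.737, 0.675, 0.001], [0.675, 0.737, -0.001], [-0.001, -0.0, -1.0]]
ft_force: [-2.5, 0.3, 6.2]
width: 0.133
```

```bash
python3 q.py
```

```text
15.53 pos [0.588 0.014 0.067] tx 2.4 F [-2.508  0.296  6.2  ] M [0.    0.564 0.136] w 0.133 tau6 -0.1952385390177369
```

Emit:
arm_command(
  deltas=[
    {"delta_pos":[0,0,0],"turn":0.02},
    {"delta_pos":[0,0,0],"turn":0.02},
    {"delta_pos":[0,0,0],"turn":0.02},
    {"delta_pos":[0,0,0],"turn":0.02},
  ],
)

```text
time_s: 15.87
position: [0.5879, 0.014, 0.067]
eef_rot: [[-0.681, 0.732, 0.001], [0.732, 0.681, -0.001], [-0.001, -0.0, -1.0]]
ft_force: [-4.0, -0.5, 6.6]
width: 0.13
```

```bash
python3 q.py
```

```text
15.87 pos [0.588 0.014 0.067] tx 2.32 F [-4.033 -0.456  6.597] M [-0.139  0.62   0.144] w 0.13 tau6 -0.1938507054001093
```

Emit:
arm_command(
  deltas=[
    {"delta_pos":[0,0,0],"turn":0.02},
    {"delta_pos":[0,0,0],"turn":0.02},
    {"delta_pos":[0,0,0],"turn":0.02},
    {"delta_pos":[0,0,0],"turn":0.02},
  ],
)

```text
time_s: 16.2
position: [0.5879, 0.014, 0.067]
eef_rot: [[-0.62, 0.784, 0.0], [0.784, 0.62, -0.001], [-0.001, -0.0, -1.0]]
ft_force: [-4.0, -0.8, 7.6]
width: 0.13
```

```bash
python3 q.py
```

```text
16.2 pos [0.588 0.014 0.067] tx 2.24 F [-4.008 -0.789  7.596] M [-0.165  0.616  0.175] w 0.13 tau6 -0.19265020731836557
```

Emit:
arm_command(
  deltas=[
    {"delta_pos":[0,0,0],"turn":0.02},
    {"delta_pos":[0,0,0],"turn":0.02},
    {"delta_pos":[0,0,0],"turn":0.02},
    {"delta_pos":[0,0,0],"turn":0.02},
  ],
)

```text
time_s: 16.53
position: [0.5878, 0.0139, 0.067]
eef_rot: [[-0.556, 0.831, 0.0], [0.831, 0.556, -0.001], [-0.001, -0.0, -1.0]]
ft_force: [-4.7, 0.5, 7.3]
width: 0.13
```

```bash
python3 q.py
```

```text
16.53 pos [0.588 0.014 0.067] tx 2.16 F [-4.746  0.522  7.308] M [-0.113  0.678  0.127] w 0.13 tau6 -0.19151005893945694
```

Emit:
arm_command(
  deltas=[
    {"delta_pos":[0,0,0],"turn":0.02},
    {"delta_pos":[0,0,0],"turn":0.02},
    {"delta_pos":[0,0,0],"turn":0.02},
    {"delta_pos":[0,0,0],"turn":0.02},
  ],
)

```text
time_s: 16.87
position: [0.5878, 0.0139, 0.067]
eef_rot: [[-0.488, 0.873, 0.0], [0.873, 0.488, -0.001], [-0.001, -0.0, -1.0]]
ft_force: [-5.9, -0.4, 6.7]
width: 0.129
```

```bash
python3 q.py
```

```text
16.87 pos [0.588 0.014 0.067] tx 2.08 F [-5.907 -0.402  6.666] M [-0.167  0.7    0.114] w 0.129 tau6 -0.19042412750422955
```

Emit:
arm_command(
  deltas=[
    {"delta_pos":[0,0,0],"turn":0.02},
    {"delta_pos":[0,0,0],"turn":0.02},
    {"delta_pos":[0,0,0],"turn":0.02},
    {"delta_pos":[0,0,0],"turn":0.02},
  ],
)

```text
time_s: 17.2
position: [0.5877, 0.0139, 0.067]
eef_rot: [[-0.416, 0.909, 0.0], [0.909, 0.416, -0.001], [-0.001, -0.0, -1.0]]
ft_force: [-5.0, -0.9, 7.4]
width: 0.13
```

```bash
python3 q.py
```

```text
17.2 pos [0.588 0.014 0.067] tx 2.0 F [-5.027 -0.9    7.438] M [-0.16   0.682  0.12 ] w 0.13 tau6 -0.1894689816981554
```

Emit:
arm_command(
  deltas=[
    {"delta_pos":[0,0,0],"turn":0.02},
    {"delta_pos":[0,0,0],"turn":0.02},
    {"delta_pos":[0,0,0],"turn":0.02},
    {"delta_pos":[0,0,0],"turn":0.02},
  ],
)

```text
time_s: 17.53
position: [0.5877, 0.0138, 0.067]
eef_rot: [[-0.342, 0.94, -0.0], [0.94, 0.342, -0.001], [-0.001, -0.0, -1.0]]
ft_force: [-5.2, -1.4, 6.8]
width: 0.133
```

```bash
python3 q.py
```

```text
17.53 pos [0.588 0.014 0.067] tx 1.9201 F [-5.187 -1.358  6.825] M [-0.157  0.708  0.127] w 0.133 tau6 -0.16108115203678608
```

Emit:
arm_command(
  deltas=[
    {"delta_pos":[0,0,0],"turn":0.02},
    {"delta_pos":[0,0,0],"turn":0.02},
    {"delta_pos":[0,0,0],"turn":0.02},
  ],
)

```text
time_s: 17.78
position: [0.5876, 0.0138, 0.067]
eef_rot: [[-0.286, 0.958, -0.0], [0.958, 0.286, -0.001], [-0.001, -0.001, -1.0]]
ft_force: [-4.7, -0.5, 8.2]
width: 0.134
```

```bash
python3 q.py
```

```text
17.78 pos [0.588 0.014 0.067] tx 1.8603 F [-4.712 -0.514  8.205] M [-0.185  0.814  0.274] w 0.134 tau6 -0.028973010485060513
```

Emit:
arm_command(
  deltas=[
    {"delta_pos":[0,0,0],"turn":0.01},
    {"delta_pos":[0,0,0],"turn":0.01},
  ],
)

```text
time_s: 17.95
position: [0.5876, 0.0138, 0.067]
eef_rot: [[-0.267, 0.964, -0.0], [0.964, 0.267, -0.001], [-0.001, -0.001, -1.0]]
ft_force: [-5.4, -1.5, 8.0]
width: 0.134
```

```bash
python3 q.py
```

```text
17.95 pos [0.588 0.014 0.067] tx 1.8409 F [-5.351 -1.526  7.974] M [-0.182  0.775  0.271] w 0.134 tau6 0.16413634177297354
```

Emit:
arm_command(
  deltas=[
    {"delta_pos":[0,0,0],"turn":0.01},
    {"delta_pos":[0,0,0],"turn":0.01},
  ],
)

```text
time_s: 18.12
position: [0.5876, 0.0138, 0.067]
eef_rot: [[-0.248, 0.969, -0.0], [0.969, 0.248, -0.001], [-0.001, -0.001, -1.0]]
ft_force: [-5.4, -1.8, 7.5]
width: 0.135
```

```bash
python3 q.py
```

```text
18.12 pos [0.588 0.014 0.067] tx 1.8209 F [-5.371 -1.756  7.478] M [-0.237  0.872  0.374] w 0.135 tau6 0.16502429265528917
```

Emit:
arm_command(
  deltas=[
    {"delta_pos":[0,0,0],"turn":0.007},
    {"delta_pos":[0,0,0],"turn":0.007},
  ],
)

```text
time_s: 18.28
position: [0.5876, 0.0137, 0.067]
eef_rot: [[-0.234, 0.972, -0.0], [0.972, 0.234, -0.001], [-0.001, -0.001, -1.0]]
ft_force: [-5.5, -1.5, 7.9]
width: 0.13
```

```bash
python3 q.py
```

```text
18.28 pos [0.588 0.014 0.067] tx 1.8071 F [-5.465 -1.503  7.869] M [-0.244  0.848  0.293] w 0.13 tau6 0.22853182163089514
```

Emit:
arm_command(
  deltas=[
    {"delta_pos":[0,0,0],"turn":0.006},
  ],
)

```text
time_s: 18.37
position: [0.5876, 0.0137, 0.067]
eef_rot: [[-0.228, 0.974, -0.0], [0.974, 0.228, -0.001], [-0.001, -0.001, -1.0]]
ft_force: [-5.4, -2.0, 8.0]
width: 0.13
```

```bash
python3 q.py
```

```text
18.37 pos [0.588 0.014 0.067] tx 1.8011 F [-5.386 -1.963  7.992] M [-0.179  0.825  0.293] w 0.13 tau6 0.2458675391972065
```

```bash
cat > avg.py <<'E'
from workcell import bot
import numpy as np
np.set_printoptions(precision=3,suppress=True)
M=[];T=[]
for i in range(8):
    bot.snapshot('side'); s=bot.sense(); M.append(s['torque'][2]);T.append(s['tau'][5])
e=s['eef_rot'];print(s['time_s'],'tx',round(float(np.arctan2(e[1,0],e[0,0])),4),np.array(M),np.mean(M),np.array(T))
E
python3 avg.py
```

```text
18.7667 tx 1.8013 [0.328 0.248 0.291 0.239 0.274 0.231 0.292 0.289] 0.2738645057217549 [0.286 0.339 0.288 0.273 0.27  0.27  0.27  0.27 ]
```

Emit:
arm_command(
  deltas=[
    {"delta_pos":[0,0,0],"turn":0.008},
    {"delta_pos":[0,0,0],"turn":0.008},
    {"delta_pos":[0,0,0],"turn":0.008},
    {"delta_pos":[0,0,0],"turn":0.008},
  ],
)

```text
time_s: 19.1
position: [0.5875, 0.0137, 0.067]
eef_rot: [[-0.197, 0.98, -0.0], [0.98, 0.197, -0.001], [-0.001, -0.001, -1.0]]
ft_force: [-5.1, -1.2, 8.5]
width: 0.127
```

```bash
python3 q.py; python3 avg.py
```

```text
19.1 pos [0.588 0.014 0.067] tx 1.7692 F [-5.13  -1.22   8.544] M [-0.201  0.863  0.349] w 0.127 tau6 0.24766995571553707
19.5 tx 1.7694 [0.256 0.292 0.286 0.297 0.328 0.293 0.293 0.289] 0.29176184387225645 [0.292 0.368 0.302 0.282 0.278 0.278 0.278 0.278]
```

Emit:
arm_command(
  deltas=[
    {"delta_pos":[0,0,0],"turn":0.006},
    {"delta_pos":[0,0,0],"turn":0.006},
    {"delta_pos":[0,0,0],"turn":0.006},
  ],
)

```text
time_s: 19.75
position: [0.5875, 0.0137, 0.067]
eef_rot: [[-0.18, 0.984, -0.0], [0.984, 0.18, -0.001], [-0.001, -0.001, -1.0]]
ft_force: [-5.5, -1.9, 8.3]
width: 0.134
```

```bash
python3 q.py; python3 avg.py
```

```text
19.75 pos [0.588 0.014 0.067] tx 1.7514 F [-5.51  -1.91   8.288] M [-0.277  0.908  0.318] w 0.134 tau6 0.28131446801126003
20.15 tx 1.7515 [0.332 0.291 0.386 0.352 0.346 0.308 0.318 0.274] 0.32577976806854997 [0.321 0.38  0.33  0.315 0.313 0.312 0.313 0.313]
```

Emit:
arm_command(
  deltas=[
    {"delta_pos":[0,0,0],"turn":0.006},
    {"delta_pos":[0,0,0],"turn":0.006},
    {"delta_pos":[0,0,0],"turn":0.006},
  ],
)

```text
time_s: 20.4
position: [0.5875, 0.0137, 0.067]
eef_rot: [[-0.162, 0.987, -0.0], [0.987, 0.162, -0.001], [-0.001, -0.001, -1.0]]
ft_force: [-4.3, -2.3, 7.5]
width: 0.125
```

```bash
python3 q.py; python3 avg.py
```

```text
20.4 pos [0.587 0.014 0.067] tx 1.7333 F [-4.26  -2.299  7.495] M [-0.24   0.867  0.416] w 0.125 tau6 0.32249104231595993
20.8 tx 1.7335 [0.334 0.311 0.337 0.343 0.333 0.293 0.265 0.338] 0.31939949118726607 [0.325 0.382 0.334 0.32  0.318 0.317 0.317 0.318]
```

Emit:
arm_command(
  deltas=[
    {"delta_pos":[0,-0.6,-0.5],"turn":0},
    {"delta_pos":[0,-0.6,-0.5],"turn":0},
    {"delta_pos":[0,0,0],"turn":0},
  ],
)

```text
time_s: 21.05
position: [0.5874, 0.0137, 0.0671]
eef_rot: [[-0.161, 0.987, 0.002], [0.987, 0.161, -0.001], [-0.001, 0.002, -1.0]]
ft_force: [4.0, -1.6, -2.3]
width: 0.136
```

```bash
python3 q.py; python3 avg.py
```

```text
21.05 pos [0.587 0.014 0.067] tx 1.7329 F [ 4.02  -1.591 -2.258] M [-0.443 -0.649  0.34 ] w 0.136 tau6 0.3099303413182497
21.45 tx 1.7328 [0.324 0.304 0.329 0.366 0.311 0.329 0.319 0.301] 0.32284494872586555 [0.312 0.311 0.315 0.316 0.316 0.316 0.316 0.316]
```

Emit:
arm_command(
  deltas=[
    {"delta_pos":[0,0.5,0.2],"turn":0},
    {"delta_pos":[0,0,0],"turn":0},
    {"delta_pos":[0,0,0],"turn":0},
  ],
)

```text
time_s: 21.7
position: [0.5874, 0.0138, 0.067]
eef_rot: [[-0.161, 0.987, 0.001], [0.987, 0.161, -0.001], [-0.001, 0.001, -1.0]]
ft_force: [2.6, -4.2, 0.8]
width: 0.129
```

Emit:
arm_command(
  deltas=[
    {"delta_pos":[0,0,0],"turn":0},
    {"delta_pos":[0,0,0],"turn":0},
    {"delta_pos":[0,0,0],"turn":0},
    {"delta_pos":[0,0,0],"turn":0},
  ],
  claw=0.3,
)

```text
time_s: 22.03
position: [0.5864, 0.015, 0.0662]
eef_rot: [[-0.161, 0.987, -0.001], [0.987, 0.161, 0.001], [0.001, -0.001, -1.0]]
ft_force: [0.4, -0.7, 0.9]
width: 0.347
```

```bash
python3 q.py; python3 avg.py
```

```text
22.03 pos [0.586 0.015 0.066] tx 1.7327 F [ 0.351 -0.697  0.862] M [ 0.031  0.029 -0.058] w 0.347 tau6 0.002829355071298778
22.4333 tx 1.7328 [-0.009  0.005 -0.004  0.037 -0.03   0.005 -0.024  0.049] 0.0035253767776047607 [0.002 0.002 0.001 0.001 0.001 0.001 0.001 0.   ]
```

Emit:
arm_command(
  deltas=[
    {"delta_pos":[0,0,-10],"turn":0},
    {"delta_pos":[0,0,-20],"turn":0},
    {"delta_pos":[0,0,-30],"turn":0},
    {"delta_pos":[0,0,-30],"turn":0},
    {"delta_pos":[-30,0,-10],"turn":0},
    {"delta_pos":[-35,0,0],"turn":0},
    {"delta_pos":[-35,0,0],"turn":0},
    {"delta_pos":[-35,0,0],"turn":0},
    {"delta_pos":[-35,0,0],"turn":0},
    {"delta_pos":[-35,0,0],"turn":0},
    {"delta_pos":[-20,0,0],"turn":0},
    {"delta_pos":[0,0,0],"turn":0},
  ],
)

```text
time_s: 23.43
position: [0.6234, -0.2125, 0.1676]
eef_rot: [[-0.157, 0.988, 0.001], [0.988, 0.157, -0.002], [-0.002, 0.001, -1.0]]
ft_force: [-0.1, -0.1, 0.1]
width: 0.353
```

```bash
python3 f5.py 6
python3 - <<'E'
from ov import *
import pickle
S=pickle.load(open('S6.pkl','rb'))
it=jigitems([.5972,.0657,-.182],1.7328)
overlay(S['top']['img'],S['top'],it,(270,350,170,230),10,'ovt6')
overlay(S['side']['img'],S['side'],it,(290,370,160,230),8,'ovs6')
E
```

```text
[ 0.6231 -0.2082  0.167 ] 23.5333 jaw 0.16018600767674135 [-0.0441  0.0107  0.0369] [0.0688 0.9813 0.085 ] q6 -0.6029778216688234
```

View pics/ovs6.png

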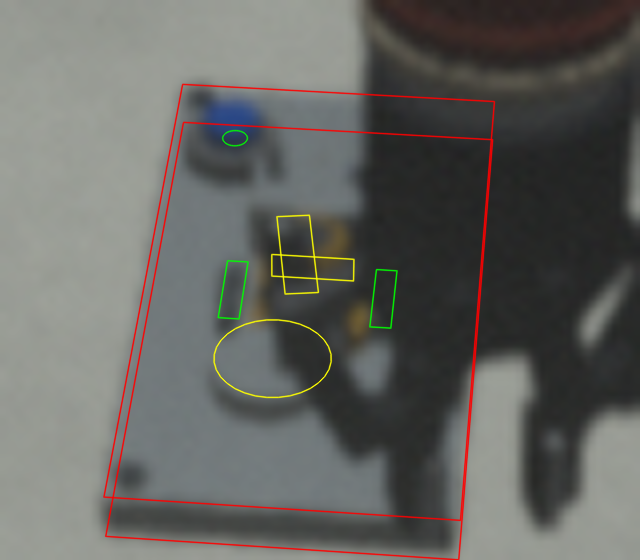

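View pics/ovt6.png

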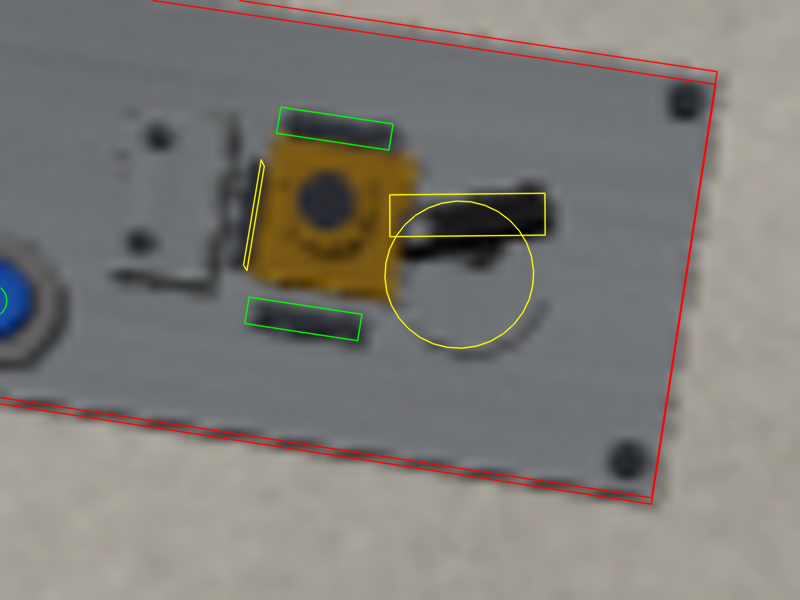

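```bash
python3 -c "
from workcell import bot
print(bot.hand_in())"
```

```text
the job is handed in; nothing more can be done
None
```

The connector stands in the nest, the knob is turned clockwise to a light clamp, and the job is handed in at about 23.5 s. The clamp force itself is an estimate from noisy torque readings, not a direct measurement.

- **Placing:** I squeezed the brass connector's flange in the jaws to square it, regripped it by the tube, and lowered it between the walls. It touched the cam lightly on the way down, at about 4 N, so I shifted it about 2 mm towards the pad, set it on the plate and let go. The last top picture shows the flange between the walls, up against the pad. I did not touch the turquoise look-alike or any bystander, but did not re-measure their positions.
- **Clamping:** I turned the knob about 1.26 rad clockwise; the bearing torque began after about 1.07 rad.
    - Turning slowly, the torque ended about 0.24 N m above free. That is about 12 N while held, and about 9 N after the expected easing on letting go.
    - Held still, it read 0.32 N m, about 0.19 above the free-turning reading. That alone would mean 10 to 11.5 N held.
    - Single readings scattered by about 0.04 N m, so the true force could differ from these figures.
- **What disagreed:** Gripping the knob showed the jig stands about 2.5 mm further along y than the pictures had given. I corrected for this at the knob.
- **What I could not check:** In the last side picture the arm hid part of the jig, so only the top view confirms the final position. I could not measure the clamp force after letting go.

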